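Butt the red honing stone up to the white one on the sloping stand

ROBOT

A 6-joint arm with a two-finger parallel gripper is mounted at the origin on a cart in front of the work surface, level with it; the furniture and walls round the work are solid. World frame = base frame: x ahead of the robot, y to its left, z up, the work surface at z = 0. Lengths are in m, angles in rad, forces in N, time in s.
With the tool pointing down it reaches from about 0.25 to 0.775 m from the base axis. Payload 4 kg.
Tool frame: the origin (TCP) lies on the centre line of the jaws, within the pads' length; the fingertips stand 17 mm ahead of it and the grasp point (between the pads) lies 2 mm behind it; z points along the fingers, y is the line along which they close (so a half turn about z gives the same grasp; the last joint's range is limited). The gripper opens to 94 mm and grips with 3 to 60 N. Pads are 16 mm wide; open, the fingers measure 119 mm over their backs; the gripper's body (75 mm by 177 mm) begins 78 mm behind the grasp point.
Start: joints at [-1.447, 0.087, 1.371, -0, 1.684, -0.103], TCP at [0.124, -0.536, 0.223] pointing down, gripper open.
Joint ranges: [-3.1, 3.1], [-0.76, 2.03], [0.27, 2.55], [-1.08, 4.22], [0.17, 2.65], [-2.57, 2.57]. Speed limits (rad/s): [2.79, 2.79, 3.14, 3.14, 3.14, 3.14].

INTERFACE

Orientations are given as [roll, pitch, yaw] about the fixed x, y, z axes, in that order (R = Rz(yaw) Ry(pitch) Rx(roll)).
In Python, from bench import robot gives the robot as it stands.
- The arm moves only by the tool servo_tool, never from a script. Its argument "plan" is a list of rows, each a list of 7 numbers: the shift along the tool's x, y, z normalised to -1 to 1, where 1 is 0.1 m, then the turn, a rotation vector about the tool's x, y, z normalised to -1 to 1, where 1 is pi/2 rad, then the finger opening in mm, from 0 to 94. In form: [[x, y, z, ax, ay, az, gripper], ...]. A call has 1 to 12 rows; each row is the pose to reach, as a shift and turn from the pose commanded when the call began, along the tool's axes at that moment; what a row does not reach only later rows make up. A row lasts 1/12 s, in which the tool goes at most 41.7 mm and 7.16 degrees, less where a joint would pass 70% of its speed; a pose out of reach is approached as far as the arm can. A call with a number of a shift or a turn outside -1 to 1 is refused whole. A call with a gripper value outside its range is refused whole. The fingers move at their own pace and stop on an object; the grip force is fixed at half the most. Time passes only in rows, so rows that repeat a pose let the fingers close. It gives the time, the measured TCP pose, the force, the opening and the grip force at its end, in the units of the state.
- robot.get_obs(): the state, without advancing time (a new reading comes with each control period).
- robot.snapshot(name): name is "side" or "top"; returns the picture (384x512x3 uint8, red, green, blue); there is no depth.
- robot.camera_params(name): a dict with "camera_matrix" (3x3 intrinsics, pixels), "rvec" (rotation vector, rad) and "tvec" (3), from world to camera coordinates, as OpenCV has them. Camera axes: x right, y down, z forward; pixel columns grow to the right and rows downward; lengths in m; the calibration is good to about 2 mm. A picture is of the moment at which its call begins. camera_params takes no time and is no camera call.
- robot.close_job(): hands the job in; it is judged then, once.
Trained networks look in the newest picture that a camera, given by its name, has taken for a name from the list of things; names that differ only in an ending like _2 or _b are one class to them, and where a whole thing is asked for, a point or a joint stands for the part that bears it (a point fixed in the world has none). Each returns a list of dicts, best first, with "conf" (0 to 1); they miss things now and then, are a little off and sometimes report something else, mostly with a low value. They report only what shows in the picture. A call takes as long as a camera call.
- robot.find_in(thing, camera): "extent" ([centre column, centre row, width, height] in pixels, round what is visible of it).
The state is a dict: "time": time; "joint_positions": joint angles; "qvel": joint speeds; "joint_torque": joint torques, N m; "tool_pos": TCP position; "ee_rot": TCP orientation; "wrist_force": force on the tool from outside, world axes, zero at the start; "wrist_torque": the same for the moment, N m; "width": finger opening in m; "finger_force": force on a finger pad.
Only numpy, scipy, OpenCV 4.12 (cv2) and the standard library are available. Lean on these libraries where they do the work, as an engineer would, in place of code of your own. Each camera call takes 0.05 s, during which the arm holds its last target. There are 200 camera calls.

TASK

Pick up the red-brown honing stone and lay it face-flat on the sloping honing stand, its long lower edge resting along the aluminium ledge, beside the white stone that is fixed there. Close the gap: its end must butt flush against the end of the white stone so the two make one straight, continuous honing surface; set it down and push it gently, without slamming. Leave the grey stone, the dop stick and the oil bottle where they are.

Things in the scene. Friction and masses are not known exactly. Their poses are not given: they have to be found in the camera images.
- red_stone: Loose red-brown honing stone, a plain block 48 x 110 x 30 mm (x, y, z), 0.25 to 0.5 kg, edges rounded 2 mm. Origin: centre of its underside; y runs along its length, z up through its thickness. It starts lying flat on the bench. It is alike end for end.
- red_middle (a point): Centre of the red-brown stone's block, 15 mm above its underside; axes as the stone's.
- white_stone: White honing stone, also 48 x 110 x 30 mm, fixed on the left half of the stand's sloping bed. Origin: centre of its underside, on the bed. Axes are the bed's: x up the slope, away from the robot; y left along the stand; z square out of the bed, leaning 35 degrees toward the robot. The red stone belongs at its free -y end: centre 110 mm along -y, same x and z. Brass clips only on its upper long side.
- honing_stand: Fixed wooden stand with a grey bed, 90 x 260 mm, 0.10 m high. Origin: on the bench under the bed's middle; x away from robot. Bed slopes 35 degrees, low side to the robot; 62 mm high at the origin, 72 mm wide, y -135 to +125 mm. Low side: aluminium ledge 10 mm wide, 7 mm above the bed, inner face 24 mm down-slope of the seated stones' middle. Right (-y) end open.
- grey_stone: Loose grey honing stone of the same size as the red-brown one, 48 x 110 x 30 mm, lying on the bench; not wanted. Origin: centre of its underside.
- dop_stick: Brass dop stick with a dark cement tip, 16 x 100 x 16 mm, lying on the bench in front of the stand. Origin: centre of its underside, y along its length.
- oil: Dropper bottle with a yellow spout, 49 mm across, 136 mm tall, standing behind the stand. Origin: centre of its underside.

How it is judged:
At the end, for the whole second after the job is handed in: The red-brown stone is at rest on the stand's bed, end to end with the white stone with a gap of at most 2 mm, flat on the bed and against the ledge (step between the two stones at most 3 mm), in line within 2 degrees; grey stone, dop stick and oil bottle within 25 mm of where they stood (y of red_middle in the frame of white_stone between -0.112 and -0.108 m and x of red_middle in the frame of white_stone between -0.003 and 0.003 m and z of red_middle in the frame of white_stone between 0.012 and 0.018 m and angle between the y axis of red_stone and the y axis of white_stone, either way round below 0.035 rad and angle between the z axis of red_stone and the z axis of white_stone, either way round below 0.06 rad and linear speed of red_stone below 0.01 m/s and distance of each of grey_stone, dop_stick, oil from where it was at the start of the episode below 0.025 m); the robot touches nothing.
It fails at once if the red-brown stone is slammed on the stand or against the white stone (over 60 N) (contact force between red_stone and honing_stand above 60 N).
It fails at once if the grey stone, the dop stick or the oil bottle is moved by more than 25 mm (distance of any of grey_stone, dop_stick, oil from where it was at the start of the episode above 0.025 m).
It also fails if it takes over 45 s, if anything falls off the work surface, if the arm or the gripper's body presses on something with over 40 N, if the wrist force passes 120 N, or if a joint passes its speed limit or range.

## Working session

There is one attempt and no reset: what is moved stays moved. The work goes in short steps, Python scripts to look and compute and a tool call to move; the robot and the scene stay as the last step left them, time stands still between calls to the robot, and variables do not carry over. Pictures are saved under pics/ and viewed, at most 10 in all, crops included, and the job is handed in when it is done.

Besides the shell and the picture viewer there is one more tool, called after "Request:" as name([rows], argument=value, ...), one row to a line, values as JSON. servo_tool: Moves the arm, as the interface text tells. Scaled input: -1 to 1 covers 0.1 m each way for a shift and pi/2 rad each way for a turn. Its arguments: {"type":"object","properties":{"plan":{"type":"array","items":{"type":"array","items":{"type":"number"}}}},"required":["plan"]}

```bash
mkdir -p pics
python3 - <<'E'
from bench import robot
import cv2,numpy as np
for n in("top","side"):
    im=robot.snapshot(n); cv2.imwrite(f"pics/{n}0.png",im[:,:,::-1])
    p=robot.camera_params(n); print(n,np.round(p["camera_matrix"],1).tolist(),np.round(p["rvec"],4),np.round(p["tvec"],4))
    for t in("red_stone","white_stone","grey_stone","dop_stick","oil","honing_stand"):
        print(t,[(np.round(d["extent"],1).tolist(),round(d["conf"],2)) for d in robot.find_in(t,n)[:2]])
o=robot.get_obs();print(o["time"],o["tool_pos"],o["ee_rot"],o["wrist_force"])
E
```

```text
top [[471.9, 0.0, 253.9], [0.0, 471.9, 195.9], [0.0, 0.0, 1.0]] [ 2.1408 -2.1318  0.2213] [-0.0395  0.6128  1.0189]
red_stone [([170.7, 272.7, 54.4, 21.4], 0.9), ([215.2, 217.1, 52.5, 36.1], 0.74)]
white_stone [([213.3, 215.9, 52.3, 32.7], 0.84)]
grey_stone [([301.4, 273.6, 51.4, 35.1], 0.61)]
dop_stick [([236.5, 287.9, 40.3, 9.2], 0.66)]
oil [([323.9, 128.7, 24.9, 28.5], 0.77), ([174.4, 272.8, 54.3, 21.9], 0.6)]
honing_stand [([247.1, 221.6, 121.1, 53.7], 0.75)]
side [[368.6, 0.0, 258.7], [0.0, 368.6, 191.7], [0.0, 0.0, 1.0]] [ 2.3248  0.0985 -0.0205] [-0.581 -0.015  0.955]
red_stone [([213.2, 156.1, 20.5, 30.9], 0.78)]
white_stone [([249.9, 166.3, 32.2, 39.3], 0.76)]
grey_stone [([189.1, 243.6, 28.7, 48.4], 0.95), ([246.0, 197.1, 62.0, 102.1], 0.46)]
dop_stick [([191.3, 198.1, 15.8, 24.9], 0.58)]
oil [([348.8, 258.5, 28.4, 49.7], 0.55)]
honing_stand [([245.7, 196.6, 62.9, 101.8], 0.72)]
0.7 [ 0.12367433 -0.53593914  0.22256362] [3.14143451e+00 4.21288693e-05 2.26822750e-01] [ 0.90084325 -0.35077454 -0.05989483]
```

View pics/top0.png

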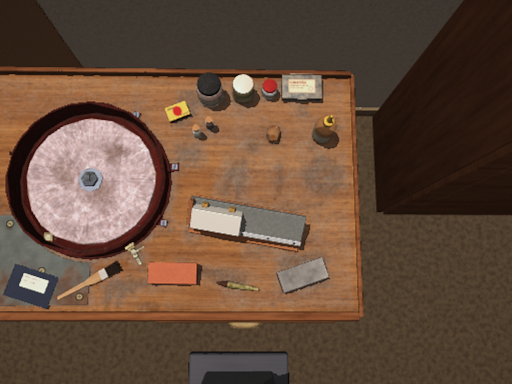

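View pics/side0.png

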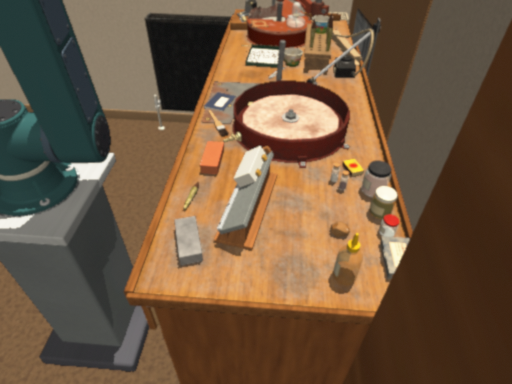

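The top view shows the red stone near (173,273), the white stone at (217,220) on the stand, which runs right to (304,235), the dop stick at (238,287), the grey stone at (303,275) and the oil at (323,130). The side view agrees. Next I fit box models to the masks.

```bash
cat > h.py <<'E'
import cv2,numpy as np
from scipy.optimize import minimize
from scipy.spatial.transform import Rotation as R
from bench import robot
P={n:robot.camera_params(n) for n in("top","side")}
def proj(n,X):
    p=P[n]; return cv2.projectPoints(np.float64(X),np.float64(p["rvec"]),np.float64(p["tvec"]),np.float64(p["camera_matrix"]),None)[0][:,0]
C=np.array([[a,b,c] for a in(-.024,.024) for b in(-.055,.055) for c in(0,.03)])
S=8
def hull(n,pos,rot,box):
    q=proj(n,rot.apply(C)+pos); h=cv2.convexHull(np.float32((q+.5-box[:2])*S*16).astype(np.int32))
    m=np.zeros(((box[3]-box[1])*S,(box[2]-box[0])*S),np.uint8); cv2.fillConvexPoly(m,h,255,shift=4)
    return cv2.resize(m,None,fx=1/S,fy=1/S,interpolation=cv2.INTER_AREA)/255.
def stone_mask(im,kind,box):
    c=im[box[1]:box[3],box[0]:box[2]]; v=cv2.cvtColor(c,cv2.COLOR_RGB2HSV).astype(int); h,s,V=v[...,0],v[...,1],v[...,2]
    m=((h<9)|(h>172))&(s>135)&(V>90) if kind=="red" else (s<70)&(V>150)
    k,l,st,_=cv2.connectedComponentsWithStats(m.astype(np.uint8)); 
    return (l==1+np.argmax(st[1:,4])).astype(float)
def fit(ms,rotf,x0,scale):
    def f(x): return sum(np.abs(hull(n,x[:3],rotf(x[3]),b)-m).sum()/m.sum() for n,b,m in ms)
    best=minimize(f,x0,method="Nelder-Mead",options=dict(initial_simplex=np.vstack([x0]+[np.array(x0)+d for d in np.diag(scale)]),xatol=1e-4,fatol=1e-4))
    return minimize(f,best.x,method="Nelder-Mead",options=dict(initial_simplex=np.vstack([best.x]+[best.x+d for d in np.diag(np.array(scale)/3)])))
def ground(n,uv,z):
    p=P[n];Rm=cv2.Rodrigues(np.float64(p["rvec"]))[0];c=-Rm.T@p["tvec"];d=Rm.T@np.linalg.inv(p["camera_matrix"])@[*uv,1];return c+d*(z-c[2])/d[2]
bedrot=lambda y:R.from_euler("z",y)*R.from_euler("y",-np.deg2rad(35))
E
cat > m.py <<'E'
from h import *
T=cv2.imread("pics/top0.png")[:,:,::-1];D=cv2.imread("pics/side0.png")[:,:,::-1]
for n,t,uv,z in(("red","top",(173,273),.03),("white","top",(217,220),.1),("dop","top",(238,287),.01),("grey","top",(303,275),.03),("oil","top",(323,130),.1),("stR","top",(304,235),.06)): print(n,ground(t,uv,z).round(3))
vis=[]
for kind,bt,bs,rf in(("red",[135,250,215,300],[190,130,235,185],lambda y:R.from_euler("z",y)),("white",[180,190,255,250],[225,140,282,195],bedrot)):
    mt=stone_mask(T,kind,bt);ms=stone_mask(D,kind,bs);print(kind,mt.sum(),ms.sum())
    g=ground("top",(173,273) if kind=="red" else (217,220),.03 if kind=="red" else .09)
    for nm,L in(("both",[("top",bt,mt),("side",bs,ms)]),("top",[("top",bt,mt)])):
        r=fit(L,rf,[g[0],g[1],.0 if kind=="red" else .065,0],[.01,.01,.005,.08]);print(nm,r.x.round(4),round(r.fun,3))
        if nm=="both":X=r.x
    for n,b,im in(("top",bt,T),("side",bs,D)):
        c=cv2.resize(np.ascontiguousarray(im[b[1]:b[3],b[0]:b[2],::-1]),(390,290),interpolation=cv2.INTER_CUBIC)
        q=(proj(n,rf(X[3]).apply(C)+X[:3])+.5-b[:2])*[390/(b[2]-b[0]),290/(b[3]-b[1])]
        cv2.polylines(c,[cv2.convexHull(np.int32(q.round()))],True,(0,255,0),1)
        vis.append(c)
cv2.imwrite("pics/fit.png",np.vstack([np.hstack(vis[:2]),np.hstack(vis[2:])]))
E
python3 m.py
```

```text
red [0.44  0.145 0.03 ]
white [0.551 0.044 0.1  ]
dop [ 0.409 -0.002  0.01 ]
grey [ 0.436 -0.15   0.03 ]
oil [ 0.757 -0.191  0.1  ]
stR [ 0.524 -0.149  0.06 ]
red 1024.0 1.0
both [ 0.3928  0.5223 -0.1062  0.3637] 2.0
top [ 0.4404  0.1533 -0.034   0.004 ] 0.02
white 1180.0 706.0
both [ 0.5656  0.0473  0.0612 -0.1612] 0.534
top [ 0.5695  0.0483  0.0294 -0.1717] 0.068
```

View pics/fit.png

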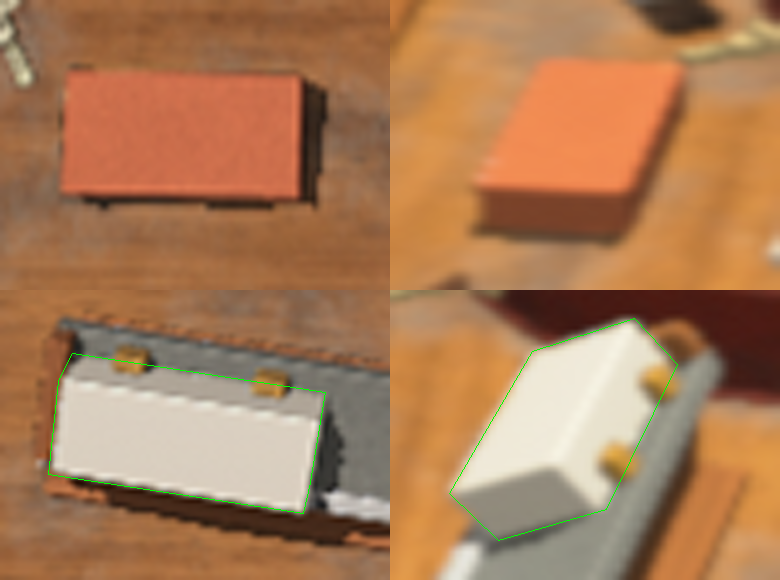

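The overlays show clear corners, and the white fit is already close, but the red side mask failed on its thresholds. I'll use the corner points I read in this crop instead.

```bash
cat > c.py <<'E'
from h import *
from scipy.optimize import least_squares
def k(s): return [(.024 if s[0]=="+" else -.024),(.055 if s[1]=="+" else -.055),(.03 if s[2]=="t" else 0)]
def solve(obs,rf,x0):
    K=np.array([k(s) for _,s,_ in obs])
    def f(x): return np.concatenate([proj(n,[rf(x[3]).apply(kk)+x[:3]])[0]-uv for (n,_,uv),kk in zip(obs,K)])
    r=least_squares(f,x0,x_scale=[.01,.01,.01,.1],loss="soft_l1");return r.x,f(r.x)
if __name__=="__main__":
    def mk(n,d,off,box,w): return [(n,s,np.array([(u-off[0])*w[0]+box[0]-.5,(v-off[1])*w[1]+box[1]-.5])) for s,(u,v) in d.items()]
    red=mk("top",{"++t":(69,72),"+-t":(302,76),"--t":(300,198),"-+t":(62,192)},(0,0),(135,250),(80/390,50/290))
    reds=mk("side",{"--t":(480,187),"-+t":(544,60),"++t":(683,65),"+-t":(632,190),"--b":(484,235),"+-b":(617,237)},(390,0),(190,130),(45/390,55/290))
    wh=mk("top",{"-+t":(50,474),"--t":(303,513),"+-t":(318,418),"++t":(62,378),"+-b":(325,392),"++b":(72,354)},(0,290),(180,190),(75/390,60/290))
    whs=mk("side",{"--t":(452,491),"+-t":(557,465),"++t":(634,319),"-+t":(533,351),"+-b":(606,510),"--b":(498,541),"++b":(678,366)},(390,290),(225,140),(57/390,55/290))
    for nm,o,rf,x0 in(("red",(red,reds),lambda y:R.from_euler("z",y),[.44,.15,0,0]),("white",(wh,whs),bedrot,[.566,.047,.061,-.16])):
        for L in(o[0]+o[1],o[0],o[1]):
            x,r=solve(L,rf,x0);print(nm,x.round(4),"rms px",np.sqrt((r**2).mean()).round(2))
E
python3 c.py
```

```text
red [ 0.4404  0.1471 -0.0016 -0.011 ] rms px 0.56
red [ 0.4407  0.1491 -0.0158 -0.0144] rms px 0.19
red [ 0.439   0.153  -0.0062 -0.0072] rms px 0.68
white [ 0.5659  0.0469  0.0609 -0.162 ] rms px 0.28
white [ 0.567   0.0473  0.0534 -0.159 ] rms px 0.27
white [ 0.5656  0.0497  0.0585 -0.1656] rms px 0.24
```

Request:
servo_tool([
  [1,-1,0,0,0,0,94],
  [1,-1,0,0,0,0,94],
  [1,-1,0,0,0,0,94],
  [1,-1,0,0,0,0,94],
])

```text
time: 1.03
tool_pos: [0.2004, -0.4126, 0.2228]
ee_rot: [-3.141, -0.002, 0.229]
wrist_force: [-0.9, -0.1, 0.2]
width: 0.0938
finger_force: 0.0
```

Request:
servo_tool([
  [1,-1,0,0,0,0,94],
  [1,-1,0,0,0,0,94],
  [1,-1,0,0,0,0,94],
  [1,-1,0,0,0,0,94],
])

```text
time: 1.37
tool_pos: [0.2752, -0.2925, 0.2229]
ee_rot: [-3.141, -0.002, 0.23]
wrist_force: [-0.6, -0.2, -0.1]
width: 0.094
finger_force: 0.0
```

Request:
servo_tool([
  [1,-1,0,0,0,0,94],
  [1,-1,0,0,0,0,94],
  [1,-1,0,0,0,0,94],
  [1,-1,0,0,0,0,94],
])

```text
time: 1.7
tool_pos: [0.3501, -0.1725, 0.2229]
ee_rot: [-3.141, -0.002, 0.231]
wrist_force: [0.9, -0.9, -1.1]
width: 0.0941
finger_force: 0.0
```

Request:
servo_tool([
  [1,-1,0,0,0,0,94],
  [1,-1,0,0,0,0,94],
  [1,-1,0,0,0,0,94],
  [1,-1,0,0,0,0,94],
])

```text
time: 2.03
tool_pos: [0.425, -0.0523, 0.2226]
ee_rot: [-3.14, -0.002, 0.231]
wrist_force: [-0.5, -1.2, 0.2]
width: 0.094
finger_force: 0.0
```

Request:
servo_tool([
  [0.6,-1,-0.3,0,0,0,94],
  [0.6,-1,-0.3,0,0,0,94],
  [0.6,-1,-0.3,0,0,0,94],
])

```text
time: 2.28
tool_pos: [0.4598, 0.0568, 0.253]
ee_rot: [-3.142, -0.001, 0.227]
wrist_force: [0.2, -1.0, 0.7]
width: 0.094
finger_force: 0.0
```

```bash
cat > go.py <<'E'
from h import *
def to(p,Rt,note=""):
    o=robot.get_obs();Rc=R.from_euler("xyz",o["ee_rot"])
    print(note,"shift",(Rc.inv().apply(np.array(p)-o["tool_pos"])/.1).round(3),"turn",((Rc.inv()*Rt).as_rotvec()/(np.pi/2)).round(4))
W=np.array([.566,.047,.0615]);YW=-.162;B=bedrot(YW)
# tool rotation whose z=-bed z, tool x = +bed y, tool y = +bed x
M=np.array([[0,1,0],[1,0,0],[0,0,-1]])
def bed(v):  # tool pose over bed for red-stone grasp: v in white frame
    return W+B.apply(v), B*R.from_matrix(M)
def flat(yaw): return R.from_euler("xyz",[np.pi,0,yaw])
E
python3 -c "
from go import *
to([.4403,.148,.15],flat(1.560))"
```

```text
shift [ 0.015 -0.932  1.031] turn [ 2.000e-04 -3.000e-04 -8.486e-01]
```

Request:
servo_tool([
  [0.015,-0.93,0.6,0,0,-0.8486,94],
  [0.015,-0.93,0.6,0,0,-0.8486,94],
  [0.015,-0.93,0.6,0,0,-0.8486,94],
  [0.015,-0.93,0.6,0,0,-0.8486,94],
  [0.015,-0.93,0.6,0,0,-0.8486,94],
  [0.015,-0.93,0.6,0,0,-0.8486,94],
  [0.015,-0.93,0.6,0,0,-0.8486,94],
  [0.015,-0.93,0.6,0,0,-0.8486,94],
  [0.015,-0.93,0.6,0,0,-0.8486,94],
  [0.015,-0.93,0.6,0,0,-0.8486,94],
  [0.015,-0.93,0.6,0,0,-0.8486,94],
  [0.015,-0.93,0.6,0,0,-0.8486,94],
])

```text
time: 3.28
tool_pos: [0.44, 0.1457, 0.1926]
ee_rot: [3.141, 0.0, 1.561]
wrist_force: [-0.4, 0.0, 0.1]
width: 0.094
finger_force: 0.0
```

```bash
python3 -c "
from go import *
to([.4403,.148,.029],flat(1.560))
im=robot.snapshot('side');cv2.imwrite('pics/s1.png',cv2.resize(im[80:260,120:360,::-1],(800,600)))"
```

```text
shift [0.023 0.002 1.636] turn [0.0002 0.     0.0007]
```

View pics/s1.png

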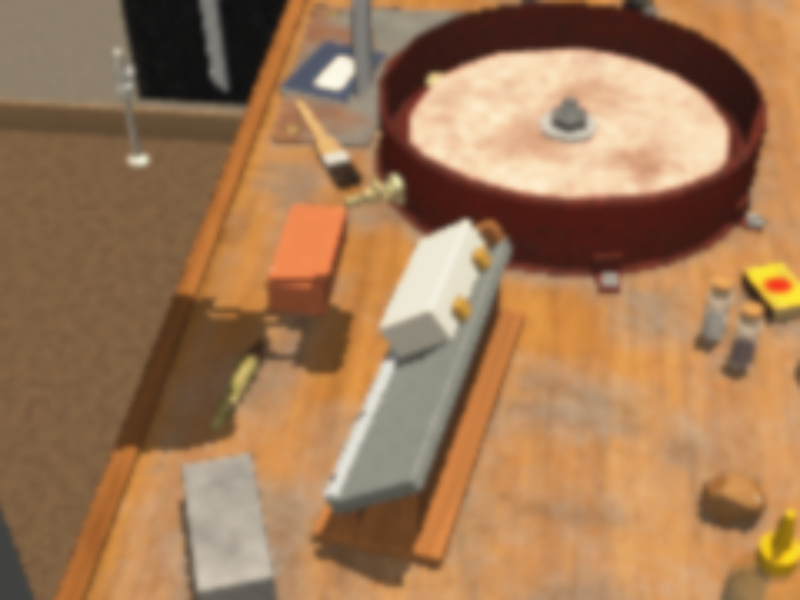

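The crop shows the red stone at about (310,250), the white stone at (430,285) and the arm's shadow, but no gripper. I'll check where the TCP should project.

```bash
python3 -c "
from go import *
o=robot.get_obs();X=[o['tool_pos'],o['tool_pos']+[0,0,.15],[.44,.147,.03]]
for n in P: print(n,proj(n,X).round(0).tolist())
a=robot.snapshot('top');b=robot.snapshot('side');print(o['time'],robot.get_obs()['time'],robot.get_obs()['joint_positions'])
cv2.imwrite('pics/b.png',np.hstack([cv2.resize(a,(400,300)),cv2.resize(b,(400,300))])[:,:,::-1])"
```

```text
top [[160.0, 271.0], [144.0, 269.0], [172.0, 273.0]]
side [[207.0, 100.0], [201.0, 38.0], [212.0, 153.0]]
3.3333 3.4333 [ 1.97296791e-01 -9.94388207e-02  1.61551927e+00 -1.21601763e-04
  1.62536031e+00  2.10287402e-01]
```

View pics/b.png

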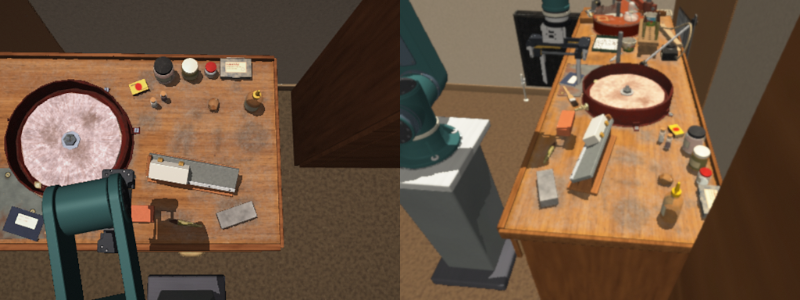

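The wide view shows the gripper above the red stone, with the fingers straddling it in the side view as projected. I'm descending.

Request:
servo_tool([
  [0.01,0,0.9,0,0,0,94],
  [0.01,0,0.9,0,0,0,94],
  [0.01,0,0.9,0,0,0,94],
  [0.01,0,0.9,0,0,0,94],
])

```text
time: 3.77
tool_pos: [0.4372, 0.1461, 0.0992]
ee_rot: [-3.133, 0.002, 1.559]
wrist_force: [-0.5, -0.4, 0.7]
width: 0.094
finger_force: 0.0
```

Request:
servo_tool([
  [0,0,0.3,0,0,0,94],
  [0,0,0.5,0,0,0,94],
  [0,0,0.65,0,0,0,94],
  [0,0,0.73,0,0,0,94],
  [0,0,0.73,0,0,0,94],
  [0,0,0.73,0,0,0,70],
  [0,0,0.73,0,0,0,60],
  [0,0,0.73,0,0,0,50],
  [0,0,0.73,0,0,0,40],
  [0,0,0.73,0,0,0,40],
  [0,0,0.73,0,0,0,40],
  [0,0,0.73,0,0,0,40],
])

```text
time: 4.77
tool_pos: [0.4401, 0.1466, 0.0296]
ee_rot: [3.141, 0.0, 1.56]
wrist_force: [-0.3, 0.8, -0.6]
width: 0.0506
finger_force: 0.0
```

Request:
servo_tool([
  [0,0,0,0,0,0,40],
  [0,0,0,0,0,0,40],
  [0,0,0,0,0,0,40],
  [0,0,0,0,0,0,40],
  [0,0,0,0,0,0,40],
  [0,0,0,0,0,0,40],
])

```text
time: 5.27
tool_pos: [0.4397, 0.1466, 0.0295]
ee_rot: [-3.141, 0.0, 1.56]
wrist_force: [-3.3, -0.3, 3.8]
width: 0.0476
finger_force: 30.0
```

Request:
servo_tool([
  [0,0,-0.1,0,0,0,40],
  [0,0,-0.3,0,0,0,40],
  [0,0,-0.6,0,0,0,40],
  [0,0,-1,0,0,0,40],
  [0,0,-1,0,0,0,40],
  [0,0,-1,0,0,0,40],
])

```text
time: 5.77
tool_pos: [0.4419, 0.1469, 0.1316]
ee_rot: [3.136, -0.001, 1.56]
wrist_force: [-0.3, -0.4, -6.2]
width: 0.0478
finger_force: 30.0
```

Request:
servo_tool([
  [0,0,-0.3,0,0,0,40],
  [0,0,-0.6,0,0,0,40],
  [0,0,-0.9,0,0,0,40],
  [0,0,-0.9,0,0,0,40],
  [0,0,-0.9,0,0,0,40],
  [0,0,-0.9,0,0,0,40],
])

```text
time: 6.27
tool_pos: [0.4387, 0.1463, 0.2158]
ee_rot: [-3.136, 0.001, 1.56]
wrist_force: [0.0, -0.4, -5.7]
width: 0.0478
finger_force: 30.0
```

```bash
python3 -c "
from go import *
# TCP height over underside .029; approach: 40mm to the right of seat, 50mm off bed
for v in ([.0,-.150,.029+.07],):
    p,r=bed(v);print(p.round(4),r.as_euler('xyz').round(3));to(p,r)
print(robot.get_obs()['joint_positions'].round(2))"
```

```text
[ 0.4858 -0.0919  0.1426] [2.531 0.    1.409]
 shift [-2.375  0.502  0.733] turn [-0.3917 -0.0282  0.0935]
[ 0.2  -0.1   1.57 -0.    1.68  0.21]
```

Request:
servo_tool([
  [-0.3,0,0,0,0,0,40],
  [-0.6,0,0,0,0,0,40],
  [-1,0,0,0,0,0,40],
  [-1,0,0,0,0,0,40],
])

```text
time: 6.6
tool_pos: [0.4373, 0.0404, 0.2154]
ee_rot: [-3.135, 0.006, 1.552]
wrist_force: [-0.1, 0.6, -4.6]
width: 0.0475
finger_force: 30.0
```

Request:
servo_tool([
  [-0.4,0.1,0,-0.05,-0.003,0.015,40],
  [-0.8,0.2,0,-0.12,-0.01,0.03,40],
  [-1,0.3,0,-0.19,-0.015,0.045,40],
  [-1,0.4,0,-0.26,-0.02,0.06,40],
  [-1,0.5,0,-0.33,-0.025,0.08,40],
  [-1,0.5,0,-0.39,-0.028,0.0935,40],
  [-1,0.5,0,-0.3917,-0.0282,0.0935,40],
  [-1,0.5,0,-0.3917,-0.0282,0.0935,40],
  [-1,0.5,0,-0.3917,-0.0282,0.0935,40],
  [-1,0.5,0,-0.3917,-0.0282,0.0935,40],
])

```text
time: 7.43
tool_pos: [0.4887, -0.054, 0.2202]
ee_rot: [2.526, -0.002, 1.409]
wrist_force: [0.6, 0.1, -4.4]
width: 0.0478
finger_force: 30.0
```

```bash
python3 -c "
from go import *
p,r=bed([.0,-.130,.029+.05]);to(p,r)
p,r=bed([.0,-.130,.029+.01]);to(p,r)
print(robot.get_obs()['tool_pos'],robot.get_obs()['wrist_force'],robot.get_obs()['time'])"
```

```text
shift [-0.181 -0.423  0.852] turn [ 0.0031 -0.0012 -0.0005]
 shift [-0.181 -0.425  1.252] turn [ 0.0031 -0.0012 -0.0005]
[ 0.48870907 -0.05399313  0.22017947] [ 0.60497575  0.08983005 -4.37793389] 7.4333
```

Request:
servo_tool([
  [-0.18,-0.42,0.25,0,0,0,40],
  [-0.18,-0.42,0.5,0.003,-0.001,0,40],
  [-0.18,-0.42,0.75,0.003,-0.001,0,40],
  [-0.18,-0.42,0.95,0.003,-0.001,0,40],
  [-0.18,-0.42,1,0.003,-0.001,0,40],
  [-0.18,-0.42,1,0.003,-0.001,0,40],
  [-0.18,-0.42,1,0.003,-0.001,0,40],
  [-0.18,-0.42,1,0.003,-0.001,0,40],
])

```text
time: 8.1
tool_pos: [0.5093, -0.0755, 0.1158]
ee_rot: [2.527, -0.0, 1.408]
wrist_force: [0.0, 1.0, -4.7]
width: 0.0474
finger_force: 30.0
```

```bash
python3 -c "
from go import *
p,r=bed([.0,-.130,.029+.01]);to(p,r)
print(robot.get_obs()['wrist_force'],robot.get_obs()['time'])
a=robot.snapshot('top')[180:270,170:330];b=robot.snapshot('side')[130:250,200:300]
cv2.imwrite('pics/c.png',np.hstack([cv2.resize(a,(480,270),interpolation=2),np.zeros((270,10,3),np.uint8),cv2.resize(b[:,:],(300,270)) ])[:,:,::-1]); cv2.imwrite('pics/c2.png',cv2.resize(b,(500,600),interpolation=2)[:,:,::-1])"
```

```text
shift [ 0.    -0.016  0.262] turn [ 0.0023 -0.     -0.0004]
[ 0.03217543  1.01948788 -4.66819781] 8.1
```

View pics/c2.png

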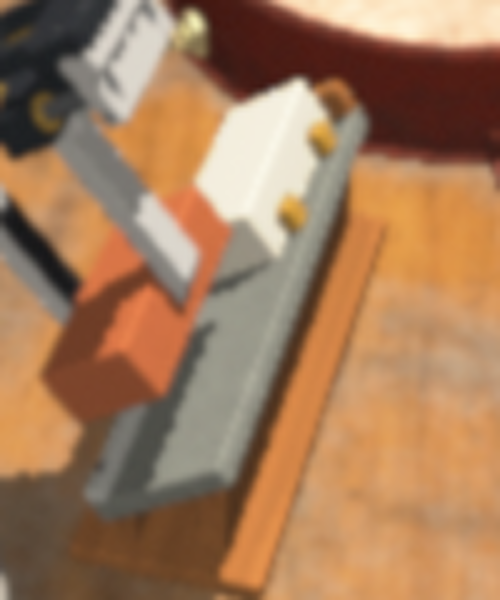

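The red stone hangs parallel to the bed. Its near end is at crop (42,372), (126,345), (165,398) and (85,425), and the white stone is beyond it at (250,170). I'll solve the red pose from these corners in the side view and compare it with the white pose from the same view.

```bash
python3 -c "
from go import *
from c import solve
f=lambda d:[('side',s,np.array([u/5+200-.5,v/5+130-.5])) for s,(u,v) in d.items()]
x,r=solve(f({'--t':(42,372),'+-t':(126,345),'+-b':(165,400),'--b':(85,425),'++t':(192,185),'++b':(233,228)}),bedrot,[.52,-.09,.1,-.16])
o=robot.get_obs();T=R.from_euler('xyz',o['ee_rot'])
print(x.round(4),np.abs(r).max().round(2),'from TCP',(o['tool_pos']+T.apply([0,0,.0295])).round(4))
for w in([.566,.047,.0615],[.5656,.0497,.0585]): print('rel',B.inv().apply(x[:3]-w).round(4))
print('tcp rel',B.inv().apply(o['tool_pos']+T.apply([0,0,.0295])-W).round(4))"
```

```text
[ 0.5242 -0.0608  0.0757 -0.1472] 1.1 from TCP [ 0.5258 -0.0781  0.0916]
rel [-0.0114 -0.1131  0.0253]
rel [-0.009  -0.1157  0.0273]
tcp rel [ 0.0013 -0.13    0.0358]
```

Request:
servo_tool([
  [0,0.01,0.1,0,0,0,40],
  [0,0.02,0.18,0.002,0,0,40],
  [0,0.027,0.23,0.002,0,0,40],
  [0,0.027,0.26,0.002,0,0,40],
  [0,0.027,0.28,0.002,0,0,40],
  [0,0.027,0.28,0.002,0,0,40],
  [0,0.027,0.28,0.002,0,0,40],
])

```text
time: 8.78
tool_pos: [0.5262, -0.0781, 0.0921]
ee_rot: [2.533, -0.001, 1.408]
wrist_force: [-0.2, 0.1, -5.5]
width: 0.0478
finger_force: 30.0
```

```bash
cat > st.py <<'E'
from go import *
o=robot.get_obs();T=R.from_euler('xyz',o['ee_rot'])
print('rel mm',(B.inv().apply(o['tool_pos']+T.apply([0,0,.0295])-W)*1e3).round(1),'bed force',B.inv().apply(o['wrist_force']).round(1),'dR',((B*R.from_matrix(M)).inv()*T).as_rotvec().round(4),'torque',B.inv().apply(o['wrist_torque']).round(2),o['time'],o['width'])
E
python3 st.py
```

```text
rel mm [   1.8 -129.9    6.5] bed force [-3.4  0.  -4.4] dR [0.0026 0.0003 0.0012] torque [-0.04  0.67  0.02] 8.7833 0.047811593765436415
```

Request:
servo_tool([
  [0,0.02,0,0,0,0,40],
  [0,0.02,0.01,0,0,0,40],
  [0,0.02,0.02,0,0,0,40],
  [0,0.02,0.03,0,0,0,40],
  [0,0.02,0.03,0,0,0,40],
])

```text
time: 9.2
tool_pos: [0.5295, -0.0787, 0.0906]
ee_rot: [2.534, -0.001, 1.408]
wrist_force: [-0.5, -0.0, -5.2]
width: 0.0478
finger_force: 30.0
```

```bash
python3 st.py
```

```text
rel mm [   3.7 -129.9    3.4] bed force [-3.4 -0.1 -4. ] dR [0.0028 0.0003 0.0013] torque [ 0.01  0.74 -0.02] 9.2 0.04775060966924899
```

Request:
servo_tool([
  [0,0,0.01,0,0,0,40],
  [0,0,0.02,0,0,0,40],
  [0,0,0.02,0,0,0,40],
  [0,0,0.02,0,0,0,40],
])

```text
time: 9.53
tool_pos: [0.5303, -0.0787, 0.0898]
ee_rot: [2.534, -0.001, 1.408]
wrist_force: [-7.8, 2.1, 2.1]
width: 0.0476
finger_force: 30.0
```

```bash
python3 st.py
```

```text
rel mm [   3.9 -129.8    2.2] bed force [-5.4  0.8  6.3] dR [0.0029 0.0004 0.0008] torque [-0.15  1.12  0.03] 9.5333 0.04755627971778281
```

Request:
servo_tool([
  [0,-0.01,0,0,0,0,40],
  [0,-0.02,0,0,0,0,40],
  [0,-0.03,0,0,0,0,40],
  [0,-0.03,0,0,0,0,40],
])

```text
time: 9.87
tool_pos: [0.5293, -0.0788, 0.0892]
ee_rot: [2.529, -0.0, 1.408]
wrist_force: [-1.1, 0.3, 1.5]
width: 0.0476
finger_force: 30.0
```

```bash
python3 st.py
```

```text
rel mm [   2.9 -130.1    2.3] bed force [-0.   0.1  1.9] dR [-0.0013 -0.0002  0.001 ] torque [-0.04  0.32  0.05] 9.8667 0.047550272293636696
```

Request:
servo_tool([
  [0,-0.01,0,0,0,0,40],
  [0,-0.015,0,0,0,0,40],
  [0,-0.015,0,0,0,0,40],
])

```text
time: 10.12
tool_pos: [0.5281, -0.0788, 0.0883]
ee_rot: [2.53, -0.0, 1.408]
wrist_force: [-2.3, -0.5, 2.7]
width: 0.0478
finger_force: 30.0
```

```bash
python3 st.py
```

```text
rel mm [   1.4 -130.3    2.3] bed force [-0.3 -0.9  3.4] dR [-0.0012 -0.0004  0.0012] torque [-0.1   0.07  0.06] 10.1167 0.047815747221848545
```

Still sliding down; contact with the bed is light.

Request:
servo_tool([
  [0,-0.01,0,0,0,0,40],
  [0,-0.015,0,0,0,0,40],
  [0,-0.015,0,0,0,0,40],
])

```text
time: 10.37
tool_pos: [0.5268, -0.0785, 0.0874]
ee_rot: [2.53, -0.0, 1.408]
wrist_force: [-2.0, 0.7, 5.2]
width: 0.0478
finger_force: 30.0
```

```bash
python3 st.py
```

```text
rel mm [  -0.2 -130.2    2.2] bed force [1.3 0.3 5.4] dR [-0.0011 -0.0004  0.0011] torque [-0.21 -0.08  0.  ] 10.3667 0.04783432019072068
```

Request:
servo_tool([
  [0,-0.01,0,0,0,0,40],
  [0,-0.015,0,0,0,0,40],
  [0,-0.015,0,0,0,0,40],
])

```text
time: 10.62
tool_pos: [0.5256, -0.0783, 0.0865]
ee_rot: [2.53, -0.0, 1.408]
wrist_force: [-2.5, 0.6, 5.8]
width: 0.0475
finger_force: 30.0
```

```bash
python3 st.py
```

```text
rel mm [  -1.7 -130.2    2.2] bed force [1.2 0.1 6.2] dR [-0.001  -0.0004  0.0011] torque [-0.16 -0.07  0.09] 10.6167 0.047461696702694026
```

Request:
servo_tool([
  [0,-0.01,0,0,0,0,40],
  [0,-0.015,0,0,0,0,40],
  [0,-0.015,0,0,0,0,40],
])

```text
time: 10.87
tool_pos: [0.5252, -0.0783, 0.0863]
ee_rot: [2.527, -0.001, 1.407]
wrist_force: [3.4, -1.4, 5.1]
width: 0.048
finger_force: 30.0
```

```bash
python3 st.py
```

```text
rel mm [  -2.1 -130.3    2.3] bed force [ 5.8 -0.9  2.1] dR [-0.0033 -0.0005  0.002 ] torque [-0.21 -0.93 -0.18] 10.8667 0.047958561339753916
```

Request:
servo_tool([
  [0,-0.01,0,0,0,0,40],
  [0,-0.015,0,0,0,0,40],
  [0,-0.015,0,0,0,0,40],
])

```text
time: 11.12
tool_pos: [0.525, -0.0784, 0.0862]
ee_rot: [2.525, -0.001, 1.406]
wrist_force: [9.5, -1.1, 2.7]
width: 0.0477
finger_force: 30.0
```

```bash
python3 st.py
```

```text
rel mm [  -2.3 -130.4    2.4] bed force [ 9.4  0.4 -3.3] dR [-0.0059 -0.0005  0.0029] torque [-0.09 -1.58 -0.41] 11.1167 0.04766075738085503
```

The ledge is met at x≈-2.1 mm. I'll ease off slightly and slide toward the white stone.

Request:
servo_tool([
  [0,0.01,0.003,0,0,0,40],
  [0.02,0.01,0.003,0,0,0,40],
  [0.04,0.01,0.003,0,0,0,40],
  [0.06,0.01,0.003,0,0,0,40],
  [0.08,0.01,0.003,0,0,0,40],
  [0.1,0.01,0.003,0,0,0,40],
  [0.12,0.01,0.003,0,0,0,40],
  [0.12,0.01,0.003,0,0,0,40],
])

```text
time: 11.78
tool_pos: [0.5269, -0.0685, 0.0863]
ee_rot: [2.527, 0.004, 1.406]
wrist_force: [0.5, -8.5, 7.6]
width: 0.0477
finger_force: 30.0
```

```bash
python3 st.py
```

```text
rel mm [  -2.  -120.4    2.3] bed force [ 5.9 -8.3  5.2] dR [-0.004  -0.0046 -0.0001] torque [-1.55 -0.86 -0.18] 11.7833 0.0477349187873855
```

Request:
servo_tool([
  [0.01,0,0,0,0,0,40],
  [0.02,0,0,0,0,0,40],
  [0.03,0,0,0,0,0,40],
  [0.03,0,0,0,0,0,40],
])

```text
time: 12.12
tool_pos: [0.5274, -0.0657, 0.0863]
ee_rot: [2.527, 0.004, 1.406]
wrist_force: [0.6, -9.5, 7.3]
width: 0.0478
finger_force: 30.0
```

```bash
python3 st.py
```

```text
rel mm [  -2.  -117.6    2.2] bed force [ 5.9 -9.3  4.7] dR [-0.0039 -0.0048 -0.0001] torque [-1.7  -0.96 -0.25] 12.1167 0.047819762599851795
```

Request:
servo_tool([
  [0.01,0,0,0,0,0,40],
  [0.02,0,0,0,0,0,40],
  [0.03,0,0,0,0,0,40],
  [0.03,0,0,0,0,0,40],
])

```text
time: 12.45
tool_pos: [0.5279, -0.0627, 0.0863]
ee_rot: [2.527, 0.004, 1.406]
wrist_force: [1.6, -8.2, 6.5]
width: 0.048
finger_force: 30.0
```

```bash
python3 st.py
```

```text
rel mm [  -1.9 -114.6    2.2] bed force [ 6.1 -7.8  3.7] dR [-0.004  -0.0048 -0.    ] torque [-1.72 -0.92 -0.23] 12.45 0.04802353139835487
```

Request:
servo_tool([
  [0.01,0,0,0,0,0,40],
  [0.02,0,0,0,0,0,40],
  [0.02,0,0,0,0,0,40],
])

```text
time: 12.7
tool_pos: [0.5282, -0.0608, 0.0863]
ee_rot: [2.527, 0.004, 1.406]
wrist_force: [0.8, -9.5, 6.2]
width: 0.0479
finger_force: 30.0
```

```bash
python3 st.py
```

```text
rel mm [  -1.9 -112.6    2.2] bed force [ 5.4 -9.3  3.7] dR [-0.004  -0.0047  0.    ] torque [-1.68 -0.99 -0.19] 12.7 0.04786645113984326
```

Request:
servo_tool([
  [0.01,0,0,0,0,0,40],
  [0.02,0,0,0,0,0,40],
  [0.02,0,0,0,0,0,40],
])

```text
time: 12.95
tool_pos: [0.5284, -0.0602, 0.0863]
ee_rot: [2.527, 0.007, 1.405]
wrist_force: [-1.0, -13.6, 6.7]
width: 0.0477
finger_force: 30.0
```

```bash
python3 st.py
```

```text
rel mm [  -1.9 -112.1    2.2] bed force [  4.8 -13.6   4.8] dR [-0.0039 -0.0076 -0.001 ] torque [-2.69 -0.86 -0.35] 12.95 0.047673751912954046
```

Request:
servo_tool([
  [0.01,0,0,0,0,0,40],
  [0.015,0,0,0,0,0,40],
  [0.015,0,0,0,0,0,40],
])

```text
time: 13.2
tool_pos: [0.5283, -0.06, 0.0863]
ee_rot: [2.527, 0.009, 1.404]
wrist_force: [-1.6, -19.2, 6.8]
width: 0.0476
finger_force: 30.0
```

```bash
python3 st.py
```

```text
rel mm [  -2.  -112.     2.2] bed force [  5.1 -19.2   4.7] dR [-0.0037 -0.0101 -0.0018] torque [-3.54 -0.76 -0.34] 13.2 0.04763045276699265
```

Blocked with the force rising to 19 N at y≈-112: it butts against the white stone. I'll ease off, open and look before backing away far.

Request:
servo_tool([
  [-0.006,0,0,0,0,0,40],
  [-0.012,0,0,0,0,0,40],
  [-0.012,0,0,0,0,0,44],
  [-0.012,0,0,0,0,0,50],
  [-0.012,0,0,0,0,0,56],
  [-0.012,0,0,0,0,0,62],
  [-0.012,0,0,0,0,0,66],
  [-0.012,0,0,0,0,0,66],
  [-0.012,0,0,0,0,0,66],
])

```text
time: 13.95
tool_pos: [0.5254, -0.0549, 0.0816]
ee_rot: [2.537, -0.001, 1.409]
wrist_force: [0.2, 0.1, -0.3]
width: 0.066
finger_force: 0.0
```

```bash
python3 st.py
```

```text
rel mm [  -8.  -107.1    0.5] bed force [-0.   0.1 -0.4] dR [0.0063 0.001  0.0009] torque [-0.02  0.13  0.01] 13.95 0.06598862682455295
```

Request:
servo_tool([
  [0,0,-0.1,0,0,0,66],
  [0,0,-0.3,0,0,0,66],
  [0,0,-0.6,0,0,0,66],
  [0,0,-1,0,0,0,66],
  [0,0,-1,0,0,0,66],
  [0,0,-1,0,0,0,66],
])

```text
time: 14.45
tool_pos: [0.4707, -0.0463, 0.1686]
ee_rot: [2.528, -0.0, 1.408]
wrist_force: [0.2, 0.0, -0.0]
width: 0.066
finger_force: 0.0
```

Request:
servo_tool([
  [-0.3,-0.3,-0.4,0,0,0,66],
  [-0.6,-0.6,-0.8,0,0,0,66],
  [-1,-1,-1,0,0,0,66],
  [-1,-1,-1,0,0,0,66],
  [-1,-1,-1,0,0,0,66],
])

```text
time: 14.87
tool_pos: [0.3523, -0.1465, 0.1873]
ee_rot: [2.561, -0.016, 1.414]
wrist_force: [1.0, -0.4, -0.0]
width: 0.0667
finger_force: 0.0
```

```bash
python3 -c "
from go import *
a=robot.snapshot('top')[190:250,180:310];b=robot.snapshot('side')[135:235,215:285]
cv2.imwrite('pics/d.png',np.hstack([cv2.resize(b,(308,440),interpolation=2),np.vstack([cv2.resize(a,(490,226),interpolation=2),np.zeros((214,490,3),np.uint8)])])[:,:,::-1])"
```

```text
(no output)
```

View pics/d.png

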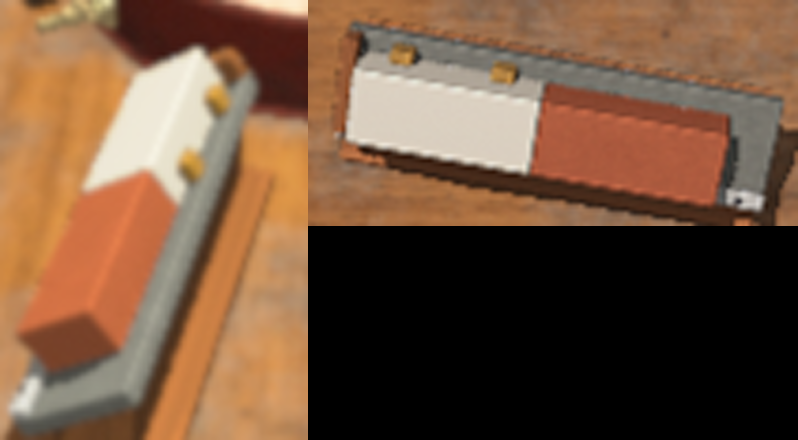

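The picture shows the red stone butted to the white one at top-crop (537,130), with a continuous ridge in the side view. I'll make one numeric check of pose and alignment.

```bash
python3 -c "
from go import *
T=robot.snapshot('top');b=[180,185,320,255]
c=T[b[1]:b[3],b[0]:b[2]];v=cv2.cvtColor(c,cv2.COLOR_RGB2HSV).astype(int);h,s,V=v[...,0],v[...,1],v[...,2]
def big(m):
    k,l,st,_=cv2.connectedComponentsWithStats(m.astype(np.uint8));return (l==1+np.argmax(st[1:,4])).astype(float)
mr=big(((h<9)|(h>174))&(s>120)&(V>75));mw=big((s<70)&(V>140))
Z=.0615
res={}
for n,m,x0 in(('white',mw,[.566,.047,-.162]),('red',mr,[.548,-.062,-.162])):
    f=lambda x:np.abs(hull('top',np.array([x[0],x[1],Z]),bedrot(x[2]),b)-m).sum()/m.sum()
    r=minimize(f,x0,method='Nelder-Mead',options=dict(initial_simplex=np.vstack([x0]+[np.array(x0)+d for d in np.diag([.005,.005,.04])])))
    res[n]=r.x;print(n,r.x.round(4),round(r.fun,3),m.sum())
d=res['red']-res['white'];print('rel mm',(bedrot(res['white'][2]).inv().apply([d[0],d[1],0])*1e3).round(1),'yaw',d[2].round(4))
y,x=np.nonzero(mr)
for n,m in(('w',mw),('r',mr)):
    cols=np.where(m.sum(0)>8)[0][4:-4];lo=[np.nonzero(m[:,k])[0].max() for k in cols];print(n,np.polyfit(cols,lo,1).round(3), np.polyval(np.polyfit(cols,lo,1),60).round(2))
print(robot.get_obs()['time'])
for t in('grey_stone','dop_stick','oil'):print(t,[(np.round(q['extent'],1).tolist(),round(q['conf'],2)) for q in robot.find_in(t,'top')[:1]])
"
```

```text
white [ 0.5651  0.0463 -0.1673] 0.074 1214.0
red [ 0.5457 -0.0625 -0.1696] 0.046 1243.0
rel mm [  -0.8 -110.6    0.6] yaw -0.0023
w [ 0.179 40.13 ] 50.86
r [ 0.176 40.444] 50.98
15.0167
grey_stone [([301.8, 273.5, 52.5, 29.7], 0.9)]
dop_stick [([235.3, 287.8, 42.3, 8.5], 0.52)]
oil [([323.5, 129.8, 26.0, 28.1], 0.79)]
```

```bash
python3 -c "
from bench import robot
print(robot.close_job())"
```

```text
the job is handed in; nothing more can be done
None
```

The red-brown stone is lying flat on the stand against the ledge and butted against the white stone. My last camera check put it 0.6 mm from the ideal end-to-end position and 0.8 mm off in line; the other objects look unmoved, and I handed the job in at about 15 s (no verdict shown).

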